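# Slide the red socket onto the tool rail

### The job

Put the red-sleeved impact socket away on the aluminium tool rail: set its black foot on the landing at the rail's open end (between the blue guides), slide it in under the lips and along the rail right up to the orange end stop, and leave it standing there. Leave the blue and yellow sockets standing where they are.

Things in the scene. Friction and masses are not known exactly. Their poses are not given: they have to be found in the camera images.
- rail: Aluminium T-slot rail fixed to the bench, along its own y. Origin: middle of the slotted length, at bench height; z up. Grey floor 6 mm thick. Slot y -110 to +110 mm, 52 wide (x +-26), 16 high (z 6 to 22), under two lips 5 mm thick (top z 27) with a 34 mm gap between. Orange stop, 38 high, closes the -y end; the +y end is open: floor goes on as a lipless landing to y +150.
- rail_landing (a point): Floor level (6 mm above the bench) at the outer edge of the landing, on the rail's centreline, y +150 mm from its origin. A foot centred here clears the lips by 12 mm and may be lowered. Blue guides 20 mm high beside the landing narrow from 73 mm free width here to 52 mm at the slot's mouth. Axes as the rail's; slide towards -y.
- rail_home (a point): Floor level (6 mm above the bench) on the rail's centreline at y -82 mm: where the origin of a socket's foot lies when it touches the orange end stop. Axes as the rail's.
- red_socket: Impact socket with red sleeve, to put away; 0.2 to 0.5 kg. Upright on a black foot 44 (own x) x 56 (own y) x 8 mm; steel neck 24 across, height 8 to 34; socket 36 across to 42, then red sleeve 40 across, height 42 to 90; top at 94 mm. Grasp the sleeve from above. Origin: centre of the foot's underside, z up; long side along own y; a half turn makes no difference.
- blue_socket: The impact socket with the blue sleeve, to be left alone. Same form and size as the red one.
- yellow_socket: The impact socket with the yellow sleeve, to be left alone. Same form and size as the red one.

How it is judged:
On the way:
1. the red socket's foot is in the slot, under the lips, near the open end (y of red_socket in the frame of rail between 0 and 0.08 m and x of red_socket in the frame of rail between -0.012 and 0.012 m and z of red_socket in the frame of rail between 0 and 0.016 m), for 0.05 s.
At the end, for the whole second after the job is handed in: The red socket stands upright (within 7 degrees) and at rest in the rail's slot, its foot down on the slot floor and within 17 mm of the orange end stop; the blue and yellow sockets stand upright within 20 mm of where they began (y of red_socket in the frame of rail between -0.088 and -0.065 m and x of red_socket in the frame of rail between -0.012 and 0.012 m and z of red_socket in the frame of rail between 0.002 and 0.012 m and angle between red_socket's own z axis and vertical below 0.12 rad and linear speed of red_socket below 0.02 m/s and distance of each of blue_socket, yellow_socket from where it was at the start of the episode below 0.02 m and angle between each of blue_socket, yellow_socket's own z axis and vertical below 0.17 rad); the robot touches nothing.
It fails at once if the blue socket is shifted by more than 20 mm or tipped by more than 20 degrees (distance of blue_socket from where it was at the start of the episode above 0.02 m or angle between blue_socket's own z axis and vertical above 0.35 rad).
It fails at once if the yellow socket is shifted by more than 20 mm or tipped by more than 20 degrees (distance of yellow_socket from where it was at the start of the episode above 0.02 m or angle between yellow_socket's own z axis and vertical above 0.35 rad).
It also fails if it takes over 53 s, if anything falls off the work surface, if the arm or the gripper's body presses on something with over 40 N, if the wrist force passes 120 N, or if a joint passes its speed limit or range.

### The arm

A 6-joint arm with a two-finger parallel gripper is mounted at the origin on the work surface. World frame = base frame: x ahead of the robot, y to its left, z up, the work surface at z = 0. Lengths are in m, angles in rad, forces in N, time in s.
With the tool pointing down it reaches from about 0.2 to 0.875 m from the base axis. Payload 3.4 kg.
Tool frame: the origin (TCP) lies between the finger pads; the fingertips stand r.nose_length ahead of it and the grasp point (between the pads) lies 11 mm behind it (r.nose_length is the distance from the TCP to the fingertips, in m); z points along the fingers, y is the line along which they close (so a half turn about z gives the same grasp; the last joint's range is limited). The gripper opens to 94 mm and grips with 3 to 60 N. Pads are 16 mm wide; open, the fingers measure 119 mm over their backs; the gripper's body (75 mm by 177 mm) begins 78 mm behind the grasp point.
Start: joints at [-1.43, 0.276, 1.505, -0, 1.361, -0.121], TCP at [0.149, -0.555, 0.213] pointing down, gripper open.
Joint ranges: [-2.89, 2.89], [-0.75, 2.08], [0.22, 2.7], [-1.18, 4.32], [0.11, 2.71], [-2.7, 2.7]. Speed limits (rad/s): [2.57, 2.57, 3.14, 3.14, 3.14, 3.14].

### API

Orientations are given as a unit quaternion [w, x, y, z].
In Python, from plant import r gives the robot as it stands. Calls block until the motion is done:
- r.move_to(position, orientation): joint-space move of the TCP to a pose.
- r.move_l(position, rot=None, vel=0.15, guard=None): straight line of the TCP; rot=None keeps the orientation; vel is the mean speed in m/s. With guard (N) it stops when the force on the tool has changed by that much, and returns True; else False.
- r.movej(angles): joint-space move.
- r.gripper_to(opening, f_grip=None): finger opening in m; f_grip is the grip in N (None keeps the last); returns when the fingers have stopped.
- r.hold(seconds).
- r.inverse_kinematics(position, orientation): joint angles nearest the present ones, or None.
- r.sense(): the state.
- r.snapshot(name): name is "scene" or "top" or "wrist"; returns (picture, depth): 480x640x3 uint8, red, green, blue; 480x640 float32, m along the optical axis (not along the pixel's ray), 0 where there is no reading.
- r.get_calibration(name): a dict with "fx", "fy", "cx", "cy" (pixels), "position" and "orientation" of the camera in the world. Camera axes: x right, y down, z forward; pixel columns grow to the right and rows downward; lengths in m; the calibration is good to about 2 mm. The wrist camera is an equidistant fisheye: a pixel r from the principal point sees the ray r / f radians off the axis. A picture is of the moment at which its call begins: read the wrist's pose just before it. get_calibration takes no time and is no camera call; for the wrist camera it gives the pose at the moment of the call.
A pose or a line that the arm cannot do raises r.PlanningError and nothing moves.
- r.sign_off(): hands the job in; it is judged then, once.
Trained networks look in the newest picture that a camera, given by its name, has taken for a name from the list of things; names that differ only in an ending like _2 or _b are one class to them, and where a whole thing is asked for, a point or a joint stands for the part that bears it (a point fixed in the world has none). Each returns a list of dicts, best first, with "conf" (0 to 1); they miss things now and then, are a little off and sometimes report something else, mostly with a low value. They report only what shows in the picture. A call takes as long as a camera call.
- r.spot_in(name, camera): "centre" ([column, row] in pixels, amid what is visible of it).
- r.pinpoint(name, camera): "centre" ([column, row] in pixels: a listed point, or the origin of a listed thing).
The state is a dict: "t": time; "joints": joint angles; "dq": joint speeds; "joint_efforts": joint torques, N m; "ee_pos": TCP position; "tool_rot": TCP orientation; "wrist_force": force on the tool from outside, world axes, zero at the start; "torque": the same for the moment, N m; "opening": finger opening in m; "finger_force": force on a finger pad.
Only numpy, scipy, OpenCV 4.12 (cv2) and the standard library are available. Lean on these libraries where they do the work, as an engineer would, in place of code of your own. Each camera call takes 0.05 s, during which the arm holds its last target. There are 200 camera calls.

## Working session

There is one attempt and no reset: what is moved stays moved. The work goes in short steps, each a Python script; the robot and the scene stay as the last script left them, time stands still between calls to the robot, and variables do not carry over. Pictures are saved under pics/ and viewed, at most 10 in all, crops included, and the job is handed in when it is done.

```bash
mkdir -p pics; cat > h.py <<'E'
import numpy as np, cv2
from scipy.spatial.transform import Rotation as R
from plant import r
def rot(q): return R.from_quat([q[1],q[2],q[3],q[0]])
def cam(n):
    c=r.get_calibration(n); return c,rot(c["orientation"]).as_matrix(),np.array(c["position"])
def ray(n,px):
    c,M,p=cam(n); d=np.array([(px[0]-c["cx"])/c["fx"],(px[1]-c["cy"])/c["fy"],1.]); return p,M@d
def onplane(n,px,z):
    p,d=ray(n,px); return p+d*(z-p[2])/d[2]
def cloud(n,dep):
    c,M,p=cam(n); v,u=np.mgrid[:480,:640]
    P=np.stack([(u-c["cx"])/c["fx"]*dep,(v-c["cy"])/c["fy"]*dep,dep],-1)
    return P@M.T+p
E
python3 - <<'E'
from h import *
for n in("scene","top"):
    im,d=r.snapshot(n); cv2.imwrite(f"pics/{n}.png",im[:,:,::-1]); np.save(n,d); np.save(n+"_im",im)
    print(n,r.get_calibration(n))
    for t,z in(("rail",0),("rail_landing",.006),("rail_home",.006),("red_socket",0),("blue_socket",0),("yellow_socket",0)):
        for x in r.pinpoint(t,n)[:2]: print(t,np.round(x["centre"]),round(x["conf"],2),onplane(n,x["centre"],z).round(4))
print(r.sense(),r.nose_length)
E
```

```text
scene {'fx': 612.0640622324094, 'fy': 612.0640622324094, 'cx': 328.0076897254343, 'cy': 227.63215362893382, 'position': array([1.12915758, 0.39379921, 0.86613789]), 'orientation': array([-0.17234193,  0.48514736,  0.805603  , -0.2931452 ])}
rail [200. 216.] 0.93 [ 0.5826 -0.1752  0.    ]
rail_landing [262. 247.] 0.68 [ 0.5937 -0.0306  0.006 ]
rail_home [154. 202.] 0.69 [ 0.5969 -0.27    0.006 ]
red_socket [474. 262.] 0.78 [0.4448 0.3141 0.    ]
blue_socket [391. 238.] 0.85 [0.464  0.1628 0.    ]
yellow_socket [391. 321.] 0.89 [0.6228 0.2341 0.    ]
top {'fx': 502.49192910028114, 'fy': 502.49192910028114, 'cx': 315.7995011716498, 'cy': 242.5058342736882, 'position': array([0.43436189, 0.04766957, 0.91573633]), 'orientation': array([ 0.05504308, -0.69921363,  0.71170776, -0.03927634])}
rail [451. 220.] 0.75 [ 0.5937 -0.1817  0.    ]
rail [497. 221.] 0.31 [ 0.5915 -0.2654  0.    ]
rail_home [494. 219.] 0.9 [ 0.5931 -0.2595  0.006 ]
red_socket [186. 310.] 0.83 [0.439  0.3047 0.    ]
blue_socket [261. 293.] 0.88 [0.4664 0.1683 0.    ]
yellow_socket [223. 209.] 0.76 [0.6235 0.2395 0.    ]
{'t': 0.7, 'joints': array([-1.43000003e+00,  2.75831359e-01,  1.50487219e+00, -2.47260820e-05,
        1.36072436e+00, -1.20981600e-01]), 'dq': array([-0.00156577, -0.0016222 ,  0.00079578,  0.0011268 ,  0.00135987,
       -0.00031011]), 'joint_efforts': array([ 3.05467591e-03, -4.04312253e+01, -2.37449437e+01,  7.03653367e-02,
        2.43634544e-02,  1.21411745e-06]), 'ee_pos': array([ 0.14880977, -0.555445  ,  0.2135433 ]), 'tool_rot': array([ 8.24896872e-05,  9.91445924e-01,  1.30518095e-01, -1.12747755e-05]), 'wrist_force': array([ 0.38123924, -0.58327712, -0.24126437]), 'torque': array([-0.05335181,  0.00703264, -0.02868021]), 'finger_force': 0.0, 'opening': 0.09414048745359144} 0.008
```

View pics/top.png

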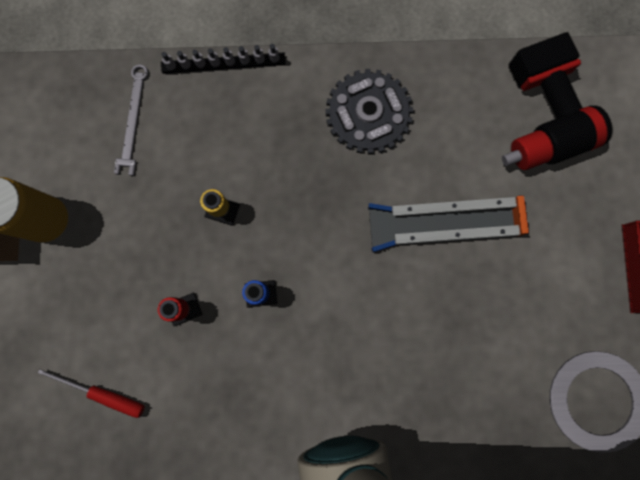

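View pics/scene.png

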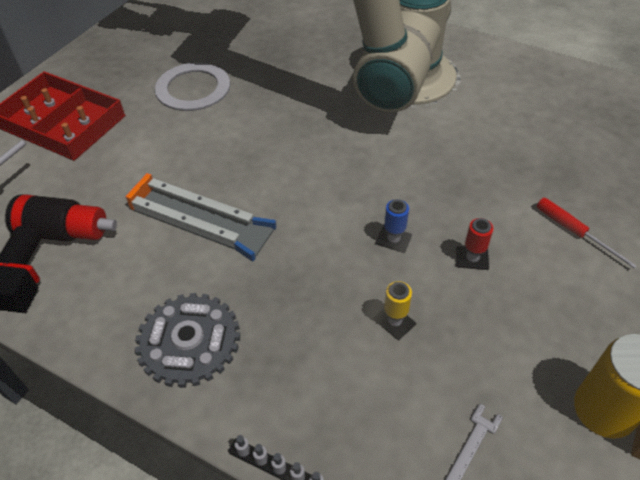

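The top picture shows the red sleeve at (172,309) with its foot to the right of it, blue at (256,292) and yellow at (213,202). The rail runs from the landing at (380,228) to the orange stop at (521,215). The scene picture agrees. Next I'll refine the poses from depth.

```bash
cat > est.py <<'E'
from h import *
C={n:cloud(n,np.load(n+".npy")) for n in("scene","top")}
I={n:cv2.cvtColor(np.load(n+"_im.npy"),cv2.COLOR_RGB2HSV) for n in C}
guess=dict(red=(.44,.31),blue=(.466,.165),yellow=(.623,.237))
for n in C:
    P=C[n]; 
    fl=P[200:350,100:600].reshape(-1,3) ; print(n,"bench z",np.median(fl[:,2]).round(4))
    for k,g in guess.items():
        near=np.hypot(P[...,0]-g[0],P[...,1]-g[1])<.06
        top=P[near&(P[...,2]>.086)&(P[...,2]<.11)]
        dark=I[n][...,2]<45
        ft=P[near&(P[...,2]>.005)&(P[...,2]<.012)]
        print(k,"top",len(top),np.round((top.min(0)+top.max(0))/2,4) if len(top) else 0,"foot",len(ft),end=" ")
        if len(ft)>5: print(cv2.minAreaRect(ft[:,:2].astype(np.float32)*1000))
    lip=(P[...,2]>.0235)&(P[...,2]<.031)&(I[n][...,1]<60)&(I[n][...,2]>90)&(abs(P[...,0]-.59)<.08)&(P[...,1]<0)&(P[...,1]>-.35)
    q=P[lip][:,:2].astype(np.float32)*1000; print("lips",len(q),cv2.minAreaRect(q))
    org=(I[n][...,0]<18)&(I[n][...,1]>150)&(abs(P[...,0]-.59)<.06)&(abs(P[...,1]+.3)<.06)&(P[...,2]>.03)
    q=P[org]; print("stop",len(q),cv2.minAreaRect(q[:,:2].astype(np.float32)*1000))
E
python3 est.py
```

```text
scene bench z 0.0001
red top 363 [0.4428 0.3089 0.092 ] foot 437 ((445.08160400390625, 298.397705078125), (46.64036560058594, 78.22650909423828), 19.699445724487305)
blue top 339 [0.4659 0.1693 0.0921] foot 409 ((466.3398742675781, 179.06350708007812), (45.8404426574707, 74.90894317626953), 6.894876956939697)
yellow top 460 [0.6225 0.2402 0.0919] foot 494 ((634.296630859375, 242.2091064453125), (57.85334777832031, 67.8172607421875), 8.318229675292969)
lips 1784 ((589.6839599609375, -182.97735595703125), (71.81031036376953, 222.23863220214844), 2.8108696937561035)
stop 233 ((597.4131469726562, -298.1858215332031), (67.07263946533203, 16.282758712768555), 4.673966884613037)
top bench z -0.0001
red top 460 [0.4401 0.3084 0.0921] foot 343 ((436.72705078125, 297.3061828613281), (51.73731994628906, 71.06754302978516), 61.83721160888672)
blue top 454 [0.4663 0.1691 0.0924] foot 274 ((466.0369567871094, 169.0042724609375), (43.8320426940918, 56.11205291748047), 6.1736369132995605)
yellow top 424 [0.6211 0.2402 0.0919] foot 318 ((616.3721923828125, 245.05860900878906), (51.140052795410156, 91.649169921875), 3.4976961612701416)
lips 2145 ((590.2942504882812, -182.79217529296875), (68.47089385986328, 220.56338500976562), 3.026594638824463)
stop 294 ((595.7532348632812, -298.0262145996094), (67.03193664550781, 13.208109855651855), 3.87263560295105)
```

```bash
cat >> h.py <<'E'
def down(a):
    "tool down, tool y axis (closing line) at world angle a (deg)"
    t=np.radians(a); y=np.array([np.cos(t),np.sin(t),0]); z=np.array([0,0,-1.]); x=np.cross(y,z)
    q=R.from_matrix(np.c_[x,y,z]).as_quat(); return np.array([q[3],q[0],q[1],q[2]])
def ikopts(p):
    for a in range(-180,180,30):
        j=r.inverse_kinematics(p,down(a)); print(a, None if j is None else np.round(j,2))
E
python3 - <<'E'
from h import *
ikopts([.4415,.3087,.25]); print('land');ikopts([.582,-.033,.07]);print('home');ikopts([.5943,-.265,.07])
y=R.from_quat(np.roll(r.sense()["tool_rot"],-1)).as_matrix()[:,1];print(y)
r.move_to([.4415,.3087,.26],down(60)) if r.inverse_kinematics([.4415,.3087,.26],down(60)) is not None else print("no")
print(r.get_calibration("wrist"))
im,d=r.snapshot("wrist"); cv2.imwrite("pics/w1.png",im[:,:,::-1]); np.save("wrist",d);np.save("wrist_im",im)
print(r.pinpoint("red_socket","wrist"),r.sense()["ee_pos"],r.sense()["t"])
E
```

```text
-180 [ 0.48  0.2   1.52 -0.    1.42 -2.66]
-150 None
-120 [ 0.48  0.2   1.52 -0.    1.42  2.58]
-90 [ 0.48  0.2   1.52 -0.    1.42  2.05]
-60 [ 0.48  0.2   1.52 -0.    1.42  1.53]
-30 [ 0.48  0.2   1.52 -0.    1.42  1.  ]
0 [ 0.48  0.2   1.52 -0.    1.42  0.48]
30 [ 0.48  0.2   1.52 -0.    1.42 -0.04]
60 [ 0.48  0.2   1.52 -0.    1.42 -0.57]
90 [ 0.48  0.2   1.52 -0.    1.42 -1.09]
120 [ 0.48  0.2   1.52 -0.    1.42 -1.61]
150 [ 0.48  0.2   1.52 -0.    1.42 -2.14]
land
-180 None
-150 [-0.18  0.4   1.7  -0.    1.04  2.44]
-120 [-0.18  0.4   1.7  -0.    1.04  1.92]
-90 [-0.18  0.4   1.7  -0.    1.04  1.39]
-60 [-0.18  0.4   1.7  -0.    1.04  0.87]
-30 [-0.18  0.4   1.7  -0.    1.04  0.35]
0 [-0.18  0.4   1.7  -0.    1.04 -0.18]
30 [-0.18  0.4   1.7  -0.    1.04 -0.7 ]
60 [-0.18  0.4   1.7  -0.    1.04 -1.22]
90 [-0.18  0.4   1.7  -0.    1.04 -1.75]
120 [-0.18  0.4   1.7  -0.    1.04 -2.27]
150 None
home
-180 [-0.53  0.49  1.54 -0.    1.11  2.62]
-150 [-0.53  0.49  1.54 -0.    1.11  2.09]
-120 [-0.53  0.49  1.54 -0.    1.11  1.57]
-90 [-0.53  0.49  1.54 -0.    1.11  1.04]
-60 [-0.53  0.49  1.54 -0.    1.11  0.52]
-30 [-0.53  0.49  1.54 -0.    1.11 -0.  ]
0 [-0.53  0.49  1.54 -0.    1.11 -0.53]
30 [-0.53  0.49  1.54 -0.    1.11 -1.05]
60 [-0.53  0.49  1.54 -0.    1.11 -1.57]
90 [-0.53  0.49  1.54 -0.    1.11 -2.1 ]
120 [-0.53  0.49  1.54 -0.    1.11 -2.62]
150 None
[ 2.58803269e-01 -9.65930040e-01  1.60625004e-04]
{'fx': 371.64829954431775, 'fy': 371.64829954431775, 'cx': 318.7715116825229, 'cy': 243.9462774611781, 'position': array([0.3713532 , 0.3502516 , 0.43134069]), 'orientation': array([0.12240253, 0.85788711, 0.49402744, 0.07059901])}
[{'centre': [315.7, 206.2], 'conf': 0.98}] [0.44190542 0.3081646  0.25991203] 3.9917
```

View pics/w1.png

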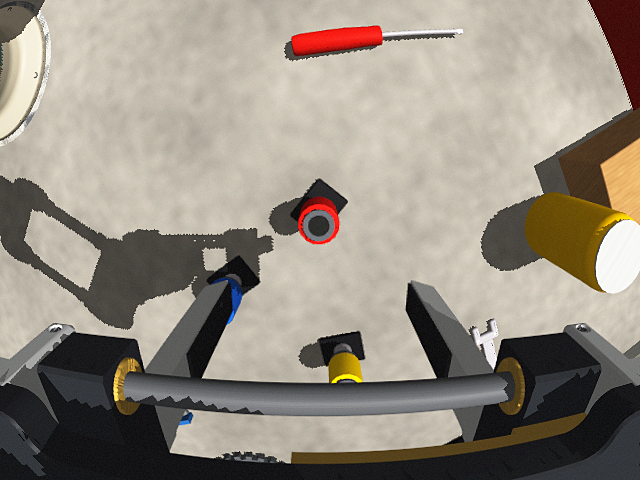

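The wrist picture shows the red sleeve top at (318,223) and its foot around (320,207), partly hidden by the sleeve, with corners at about (318,180), (347,200) and (292,215). I'll fit the known 44x56 rectangle to it.

```bash
cat >> h.py <<'E'
def wpix(P,c):
    q=(np.asarray(P)-c["position"])@rot(c["orientation"]).as_matrix()
    s=np.hypot(q[...,0],q[...,1]); th=np.arctan2(s,q[...,2])
    return np.stack([c["cx"]+c["fx"]*th*q[...,0]/s,c["cy"]+c["fy"]*th*q[...,1]/s],-1)
def fitfoot(im,d,c,g,z=.008,h=.05):
    a=np.arange(-h,h,.001); X,Y=np.meshgrid(g[0]+a,g[1]+a)
    px=wpix(np.stack([X,Y,np.full_like(X,z)],-1),c).astype(np.float32)
    hsv=cv2.cvtColor(im,cv2.COLOR_RGB2HSV); V=cv2.remap(hsv[...,2],px[...,0],px[...,1],cv2.INTER_LINEAR).astype(float)
    D=cv2.remap(d,px[...,0],px[...,1],cv2.INTER_NEAREST)
    M=rot(c["orientation"]).as_matrix(); ez=((np.stack([X,Y,0*X+z],-1)-c["position"])@M)[...,2]
    ok=(D>0)&(D>ez-.012)          # not hidden by the socket
    lab=np.where((V<45),1.,-1.)*ok
    best=[]
    for th in np.radians(np.arange(0,180,1)):
        for dx in np.arange(-.012,.0121,.001):
            for dy in np.arange(-.012,.0121,.001):
                u=(X-g[0]-dx)*np.cos(th)+(Y-g[1]-dy)*np.sin(th); v=-(X-g[0]-dx)*np.sin(th)+(Y-g[1]-dy)*np.cos(th)
                best.append((lab[(abs(u)<.022)&(abs(v)<.028)].sum(),np.degrees(th),g[0]+dx,g[1]+dy))
    best.sort(reverse=True); return np.array(best[:15]),(lab>0).sum(),V
E
python3 - <<'E'
from h import *
c=r.get_calibration("wrist"); im=np.load("wrist_im.npy"); d=np.load("wrist.npy")
print("centre ray check",wpix([.4415,.3087,0],c))
b,n,V=fitfoot(im,d,c,(.4415,.3087)); print(n,b.round(4)); print(np.percentile(V,[5,10,20,30,40,60]))
E
```

```text
centre ray check [318.03844897 208.08424709]
809 [[6.020e+02 2.200e+01 4.405e-01 3.097e-01]
 [6.020e+02 2.100e+01 4.405e-01 3.097e-01]
 [6.010e+02 2.200e+01 4.395e-01 3.097e-01]
 [5.980e+02 2.300e+01 4.395e-01 3.097e-01]
 [5.950e+02 2.300e+01 4.405e-01 3.097e-01]
 [5.950e+02 2.200e+01 4.405e-01 3.087e-01]
 [5.930e+02 2.100e+01 4.405e-01 3.087e-01]
 [5.920e+02 2.100e+01 4.395e-01 3.097e-01]
 [5.900e+02 2.100e+01 4.395e-01 3.087e-01]
 [5.880e+02 2.000e+01 4.405e-01 3.097e-01]
 [5.870e+02 2.300e+01 4.405e-01 3.087e-01]
 [5.860e+02 2.400e+01 4.395e-01 3.097e-01]
 [5.850e+02 2.000e+01 4.395e-01 3.087e-01]
 [5.830e+02 2.200e+01 4.395e-01 3.087e-01]
 [5.830e+02 2.000e+01 4.395e-01 3.097e-01]]
[ 41.  45.  69. 130. 183. 194.]
```

Foot yaw is 22° at (0.4405, 0.309), and the rail yaw is 3°. I'll grasp with the closing line along the foot's long axis, lift, and look at the rail with the wrist camera on the way.

```bash
python3 - <<'E'
from h import *
p=np.array([.4408,.3090])
r.move_to([*p,.16],down(-68)); 
print(r.move_l([*p,.057],vel=.1,guard=10))
r.gripper_to(.03,f_grip=25); s=r.sense(); print(s["opening"],s["finger_force"],s["ee_pos"])
r.move_l([*p,.235],vel=.15); s=r.sense(); print(s["opening"],s["wrist_force"])
q=np.array([.582,-.033])
r.move_l([*q,.235],rot=down(-87),vel=.2)
s=r.sense();print(s["t"],s["opening"],s["ee_pos"])
im,d=r.snapshot("wrist"); cv2.imwrite("pics/w2.png",im[:,:,::-1])
im,d=r.snapshot("top"); cv2.imwrite("pics/t2.png",im[:,:,::-1])
c=r.get_calibration("wrist")
rail=lambda x,y,z:[.590+x*np.cos(.0524)-y*np.sin(.0524),-.183+x*np.sin(.0524)+y*np.cos(.0524),z]
for P in((-.017,.11,.027),(.017,.11,.027),(-.017,-.11,.027),(.017,-.11,.027),(0,.15,.006)): print(P,wpix(rail(*P),c).round(1))
E
```

```text
False
0.03964036904563911 24.995400309562683 [0.44081622 0.30888575 0.05694827]
0.03949337303744827 [ 0.99485907 -0.60818682 -2.46163882]
11.3083 0.03975421513597814 [ 0.58170109 -0.03211322  0.23512505]
(-0.017, 0.11, 0.027) [358.9 233.2]
(0.017, 0.11, 0.027) [359.7 201.5]
(-0.017, -0.11, 0.027) [538.1 234.4]
(0.017, -0.11, 0.027) [541.6 206.6]
(0, 0.15, 0.006) [321.  213.4]
```

View pics/w2.png

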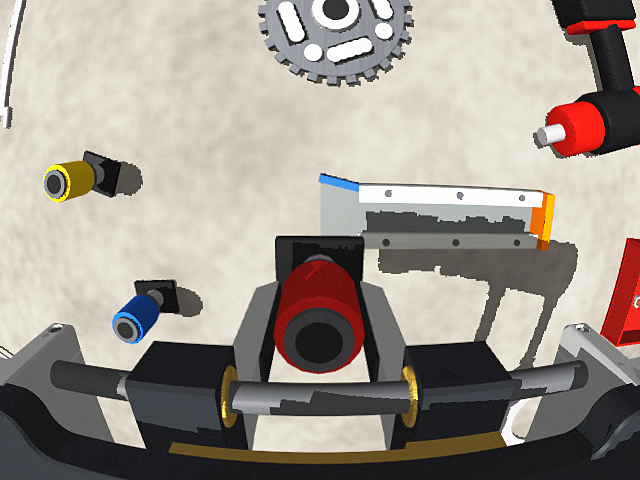

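The wrist picture shows the foot square to the rail, with its back edge from (277,237) to (363,237). The lip inner edges are at about (360,203) and (537,233), within 2 px of my rail model. Now I'll lower it and slide it in, with a force guard.

```bash
cat >> h.py <<'E'
A=np.radians(3.)
def rail(x,y,z): return np.array([.590+x*np.cos(A)-y*np.sin(A),-.183+x*np.sin(A)+y*np.cos(A),z])
def inrail(p): d=np.array(p)-[.590,-.183,0]; return np.array([d[0]*np.cos(A)+d[1]*np.sin(A),-d[0]*np.sin(A)+d[1]*np.cos(A),d[2]])
E
python3 - <<'E'
from h import *
def say(*a):
    s=r.sense(); print(*a,round(s["t"],1),inrail(s["ee_pos"]).round(4),s["wrist_force"].round(1),round(s["opening"],4))
r.move_l(rail(0,.152,.10),vel=.12); say("above")
g=r.move_l(rail(0,.152,.0645),vel=.04,guard=8); say("down",g)
for y in (.11,.085,.05):
    g=r.move_l(rail(0,y,.0645),vel=.04,guard=12); say("slide",y,g)
    if g: break
im,d=r.snapshot("scene"); cv2.imwrite("pics/s3.png",cv2.resize(im[150:300,100:320,::-1],None,fx=3,fy=3))
E
```

```text
above 12.7 [0.0007 0.1518 0.1008] [ 1.  -0.6 -3.1] 0.0398
down False 13.7 [0.0003 0.1519 0.0647] [-0.6  0.8 -1.7] 0.0399
slide 0.11 False 14.9 [-0.      0.1102  0.0645] [ 0.3  0.6 -2.8] 0.0395
slide 0.085 False 15.7 [-0.0001  0.085   0.0644] [-0.7 -0.4 -2.8] 0.0397
slide 0.05 False 16.7 [-0.0001  0.0502  0.0645] [ 0.6 -0.3 -2.2] 0.0397
```

View pics/s3.png

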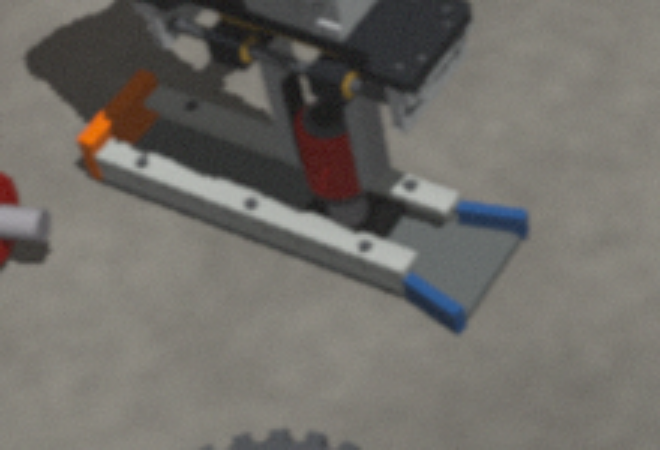

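The crop shows the socket upright with its foot inside the slot, between the lips near the mouth and not jammed. Next I'll slide on to the stop.

```bash
python3 - <<'E'
from h import *
def say(*a):
    s=r.sense(); print(*a,round(s["t"],1),inrail(s["ee_pos"]).round(4),s["wrist_force"].round(1),round(s["opening"],4))
g=r.move_l(rail(0,-.07,.0645),vel=.06,guard=12); say("slide",g)
if not g:
    g=r.move_l(rail(0,-.088,.0645),vel=.02,guard=6); say("stop",g)
    y=inrail(r.sense()["ee_pos"])[1]+.001
    g=r.move_l(rail(0,y,.0615),vel=.02,guard=5); say("seat",g)
    im,d=r.snapshot("scene"); cv2.imwrite("pics/s4.png",cv2.resize(im[150:300,100:320,::-1],None,fx=3,fy=3))
E
```

```text
slide False 18.9 [ 0.     -0.0697  0.0646] [-0.5 -0.3 -2.8] 0.0395
stop True 19.6 [-0.0008 -0.082   0.0635] [-0.6 -1.  -2.5] 0.0397
seat False 19.9 [-0.0008 -0.0817  0.063 ] [-3.  -1.   7.9] 0.0398
```

View pics/s4.png

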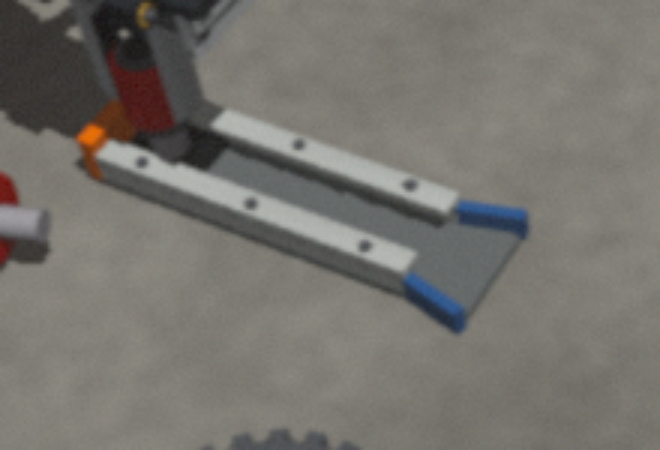

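Contact came at y = -82 mm, as expected for home. The foot is on the floor and the picture shows it at the orange stop, so I'll release and check.

```bash
python3 - <<'E'
from h import *
r.gripper_to(.09); p=r.sense()["ee_pos"]
r.move_l([p[0],p[1],.25],vel=.1)
r.move_to([.35,-.45,.3],down(-87))
im,d=r.snapshot("top"); np.save("top",d); im2,d2=r.snapshot("scene"); np.save("scene",d2)
for n,dd in(("top",d),("scene",d2)):
    P=cloud(n,dd)
    for k,g in dict(red=(.5943,-.265),blue=(.466,.169),yellow=(.622,.240)).items():
        t=P[(np.hypot(P[...,0]-g[0],P[...,1]-g[1])<.05)&(P[...,2]>.086)&(P[...,2]<.115)]
        m=(t.min(0)+t.max(0))/2; print(n,k,len(t),m.round(4),inrail(m).round(4) if k=="red" else "")
cv2.imwrite("pics/s5.png",cv2.resize(im2[130:330,80:520,::-1],None,fx=1.8,fy=1.8)); print(r.sense()["t"])
E
```

```text
top red 485 [ 0.5922 -0.2631  0.0946] [-0.002  -0.0801  0.0946]
top blue 446 [0.4664 0.169  0.0923] 
top yellow 421 [0.6214 0.2402 0.0927] 
scene red 354 [ 0.5934 -0.2623  0.0954] [-0.0008 -0.0793  0.0954]
scene blue 334 [0.4673 0.1697 0.0923] 
scene yellow 455 [0.6224 0.2399 0.0918] 
24.125
```

View pics/s5.png

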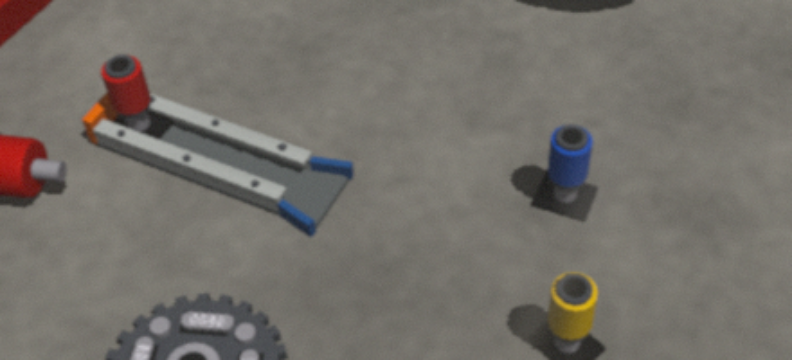

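The red socket stands upright at the orange stop, at about y -80 mm on the rail. Blue and yellow have not moved and the arm is clear, so I'll hand it in.

```bash
python3 -c "
from plant import r
print(r.sign_off())"
```

```text
the job is handed in; nothing more can be done
None
```

The red socket stands upright in the rail's slot, about 2 mm short of touching the orange end stop by the depth images; the blue and yellow sockets have not moved, and the job was handed in at about 24 s (no verdict came back).

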